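# Close a fermenting jar: seat the lid disk, then screw the ring over it

### The arm

A 6-joint arm with a two-finger parallel gripper is mounted at the origin on a cart in front of the work surface, level with it; the furniture and walls round the work are solid. World frame = base frame: x ahead of the robot, y to its left, z up, the work surface at z = 0. Lengths are in m, angles in degrees, forces in N, time in s.
With the tool pointing down it reaches from about 0.3 to 0.75 m from the base axis. Payload 8.5 kg.
Tool frame: the origin (TCP) lies between the finger pads; the fingertips stand 17 mm ahead of it and the grasp point (between the pads) lies 2 mm behind it; z points along the fingers, y is the direction in which the jaws open and shut (so a half turn about z gives the same grasp; the last joint's range is limited). The gripper opens to 85 mm and grips with 20 to 120 N. Pads are 22 mm wide; open, the fingers measure 114 mm over their backs; the gripper's body (76 mm by 85 mm) begins 54 mm behind the grasp point. The pads swing forward as they close: fully open they stand 13 mm farther back than shut.
Start: joints at [-81.664, 21.807, 74.336, -0, 83.858, -12.336], TCP at [0.194, -0.515, 0.217] pointing down, gripper open.
Joint ranges: [-178.18, 178.18], [-50.72, 133.34], [12.68, 142.11], [-81.47, 261.47], [9.98, 163.14], [-165.26, 165.26]. Speed limits (degrees/s): [136.94, 136.94, 180, 180, 180, 180].

### API

Orientations are given as a 3x3 rotation matrix whose columns are the frame's x, y, z axes.
In Python, from rig import readout, eyes, env gives the robot as it stands.
- The arm moves only by the tool arm_command, never from a script. Its argument "rows" is text: rows parted by semicolons, each of 7 numbers parted by spaces: the closure, from 0 (fully open) to 1 (shut), then the shift along the tool's x, y, z in mm, then the turn, a rotation vector about the tool's x, y, z in degrees. In form: grip dx dy dz rx ry rz; .... A call has 1 to 5 rows; each row shifts and turns the commanded pose from where the row before left it, along the tool's axes as they then stand; what a row does not reach is not made up. A row lasts 1/12 s, in which the tool goes at most 41.7 mm and 7.16 degrees, less where a joint would pass 70% of its speed; a pose out of reach is approached as far as the arm can. A call with a gripper value outside its range is refused whole. The fingers move at their own pace and stop on an object; "squeeze" is the grip in N (left out, the last holds). Time passes only in rows, so rows that do not move let the fingers close. It gives the time, the measured TCP pose, the force and the opening at its end, in the units of the state.
- readout.observe(): the state, without advancing time (a new reading comes with each control period).
- eyes.get_image(name): name is "side" or "top"; returns the picture (420x560x3 uint8, red, green, blue); there is no depth.
- eyes.camera_model(name): a dict with "mtx" (3x3 intrinsics, pixels), "k1" (the pictures are not rectified: a ray, as slopes to the right and down, at radius r is drawn at 1 + k1 r^2 times it, then the intrinsics apply), "view" (4x4, takes a point from world to camera coordinates). Camera axes: x right, y up, looking along -z (the intrinsics and any distortion apply to the point x, -y, -z); pixel columns grow to the right and rows downward; lengths in m; the calibration is good to about 2 mm. A picture is of the moment at which its call begins. camera_model takes no time and is no camera call.
- env.close_job(): hands the job in, once; it reports no verdict.
The state is a dict: "time_s": time; "q": joint angles; "qvel": joint speeds; "joint_efforts": joint torques, N m; "position": TCP position; "tool_rot": TCP orientation; "ft_force": force on the tool from outside, world axes, zero at the start; "wrist_torque": the same for the moment, N m; "grip_width": finger opening in m.
Only numpy, scipy, OpenCV 4.12 (cv2) and the standard library are available. Lean on these libraries where they do the work, as an engineer would, in place of code of your own. Each camera call takes 0.05 s, during which the arm holds its last target. There are 200 camera calls.

### The job

Close the blue fermenting jar: seat the loose green lid disk squarely in its mouth, then put the brass screw ring over it and screw it down clockwise until it is snug and clamps the disk. Work by feel and gently: do not force the disk or the ring on the jar, and leave the other things on the worktop where they stand.

Things in the scene. Friction and masses are not known exactly. Their poses are not given: they have to be found in the camera images.
- jar: Blue jar in a square wooden holder (110 mm, 30 mm high); both fixed, they neither move nor turn. Origin: centre of the holder's underside on the worktop, z up. Jar 78 mm wide, narrowing to 52 mm at 80 mm height; above that a white neck, outside diameter 48 mm, up to the rim at 115 mm.
- mouth (a point): Centre of the jar's open mouth, level with its flat rim, 115 mm above the worktop; z up. Mouth 40 mm in diameter, 23 mm deep. From setting the ring on the neck to snug takes 0.5 to 2.2 rad of turning, so a second grip may be needed.
- neck (a point): On the jar's axis, 8 mm below the rim. Round the neck here run the ridges of a right-hand thread with six equal starts, 60 degrees apart: crest diameter 55 mm, ridges 2.4 mm thick, the highest point 2 mm under the rim, travel 40 mm per turn. Where the six ridges begin round the neck differs each time and is not reported (this point's yaw does not tell it): feel or see it.
- disk: Green lid disk, 40 g, lying knob up. Origin: centre of its underside. Plug 38 mm in diameter, 6 mm high, lower edge bevelled (1 mm play all round in the mouth); over it a flange 47 mm in diameter, 3 mm thick, which comes to rest flat on the rim; the origin then lies 6 mm below mouth.
- knob (a point): Top centre of the disk's round knob, 26 mm above the disk's origin. Knob 14 mm in diameter, 17 mm tall above the flange; pinch it from above.
- ring: Brass screw ring, about 90 g, lying open side down. Origin: centre of its underside, z up. 63 mm outside diameter, 16.5 mm high, bore 57.4 mm. Six upright grip ribs outside, 8 mm wide, standing out 3 mm, at 30, 90, 150.. degrees from its x; grip it from above with a finger in each of two opposite hollows (26 mm wide), as along its x: so held it cannot slip round in the fingers.
- ring_top (a point): Centre of the 30 mm hole in the ring's top flange (2.5 mm thick), at its upper face, 16.5 mm above the ring's origin. The disk's knob passes through this hole. Screwed down on the disk, the ring's origin lies 11 mm below mouth. The moment then rises by about 0.5 N m in 0.1 rad; 0.3 to 0.8 N m is snug and stays tight when let go; above 1.2 it is overtightened.
- ring_lugs (a point): Ring centre, 2 mm above its origin, level with six inner lugs (2.2 mm high, at 0, 60.. degrees from x, tips on 50 mm diameter) that run between the neck's ridges. Set on, it first stands 2 to 10 mm above its final height; turned clockwise with a light push down (4 N) it sinks with the thread, touches the disk, takes up 0.2 to 0.5 rad of play, then binds. If it catches early, turn back.
- salt: Bystander: the glass salt shaker with a grey top, 44 mm wide, 90 mm tall; origin at the centre of its underside.
- spice_orange: Bystander: a spice jar with black cap and orange-red contents, 46 mm wide, 98 mm tall; origin at the centre of its underside.
- spice_green: Bystander: a spice jar with tan cap and green contents, 42 mm wide, 84 mm tall; origin at the centre of its underside.
- eggcup: Bystander: the pale blue egg cup, 49 mm wide, 64 mm tall; origin at the centre of its underside.
- espresso: Bystander: the small white and blue espresso cup, 62 mm wide, 50 mm tall, handle along its -y; origin at the centre of its underside.
- teaspoon: Bystander: the steel teaspoon, 137 mm long, lying along its x; origin at the centre of its underside.
Mind the look-alikes: they are no part of the job. Of the things that look like the disk, take the one that is farthest to the robot's right at the start.

How it is judged:
By the outcome, as a careful person would: the job done as asked, in the order asked, and still so for the second after the job is handed in, with the robot touching nothing.
It also fails if it takes over 72 s, if anything falls off the work surface, if the arm or the gripper's body presses on something with over 40 N, if the wrist force passes 120 N, or if a joint passes its speed limit or range.

## Working session

There is one attempt and no reset: what is moved stays moved. The work goes in short steps, Python scripts to look and compute and a tool call to move; the robot and the scene stay as the last step left them, time stands still between calls to the robot, and variables do not carry over. Pictures are saved under pics/ and viewed, about 8 in all and at most 12, crops included, and the job is handed in when it is done.

Besides the shell and the picture viewer there is one more tool, called by a JSON object that holds its "op" and its "data". arm_command: Moves the arm, as the interface text tells. Its arguments: {"type":"object","properties":{"rows":{"type":"string"},"squeeze":{"type":"number"}},"required":["rows"]}

```bash
ls; mkdir -p pics
cat > h.py <<'E'
import numpy as np, cv2
from rig import readout, eyes, env
def cam(n):
    m=eyes.camera_model(n); return np.array(m["mtx"]),m["k1"],np.array(m["view"])
def proj(n,P):
    K,k,V=cam(n); P=np.atleast_2d(P); c=(V[:3,:3]@P.T).T+V[:3,3]
    s=np.c_[c[:,0]/-c[:,2],-c[:,1]/-c[:,2]]; r=(s**2).sum(1,keepdims=True); s=s*(1+k*r)
    return (K@np.c_[s,np.ones(len(s))].T).T[:,:2]
def back(n,uv,z):
    K,k,V=cam(n); uv=np.atleast_2d(np.array(uv,float))
    d=cv2.undistortPoints(uv[:,None],K,np.array([k,0,0,0,0.]))[:,0]
    D=(V[:3,:3].T@np.c_[d[:,0],-d[:,1],-np.ones(len(d))].T).T; o=-V[:3,:3].T@V[:3,3]
    return o+D*((z-o[2])/D[:,2])[:,None]
def snap(n,f,box=None,s=1):
    im=eyes.get_image(n)[:,:,::-1].copy(); cv2.imwrite('pics/raw_'+f,im)
    if box: x,y,X,Y=box; im=im[y:Y,x:X]
    cv2.imwrite('pics/'+f,cv2.resize(im,None,fx=s,fy=s,interpolation=cv2.INTER_CUBIC)); return im
E
python3 - <<'E'
from h import *
np.set_printoptions(precision=4,suppress=True)
a=snap('top','t0.png'); b=snap('side','s0.png')
for n in('top','side'):
    K,k,V=cam(n); print(n,K,k,-V[:3,:3].T@V[:3,3],V[:3,:3])
s=readout.observe(); print(s)
E
```

```text
pics
top [[434.5919   0.     283.7576]
 [  0.     434.5919 204.3519]
 [  0.       0.       1.    ]] -0.03082632384130267 [0.3882 0.0081 1.2693] [[-0.013  -0.9994  0.0309]
 [ 0.9926 -0.0091  0.1214]
 [-0.1211  0.0322  0.9921]]
side [[425.0577   0.     274.7028]
 [  0.     425.0577 213.1518]
 [  0.       0.       1.    ]] -0.1062320167367335 [0.4913 1.1997 0.7411] [[-0.998  -0.0623  0.0037]
 [ 0.033  -0.4765  0.8786]
 [-0.053   0.877   0.4776]]
{'time_s': 0.1, 'q': array([-81.663 ,  21.8393,  74.3771,   0.0023,  83.8572, -12.3372]), 'qvel': array([-0.0985, -0.1164, -0.1249,  0.0428, -0.0138, -0.0573]), 'joint_efforts': array([  0.0046, -44.9223, -23.1657,  -0.0001,   0.0037,   0.    ]), 'position': array([ 0.1941, -0.5143,  0.2162]), 'tool_rot': array([[ 0.9356,  0.3531, -0.0001],
       [ 0.3531, -0.9356,  0.0013],
       [ 0.0003, -0.0012, -1.    ]]), 'ft_force': array([ 0.4714, -0.0327, -0.6104]), 'wrist_torque': array([-0.0606,  0.002 , -0.0029]), 'grip_width': 0.0851912093001509}
```

View pics/t0.png

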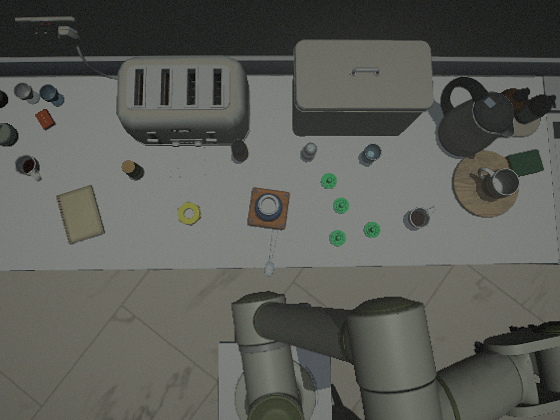

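View pics/s0.png

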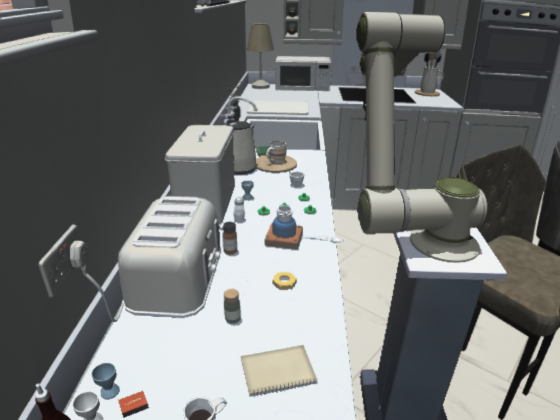

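Run:
```python
from h import *
np.set_printoptions(precision=4,suppress=True)
im=cv2.imread('pics/raw_t0.png')
c=cv2.resize(im[165:255,240:400],None,fx=5,fy=5,interpolation=cv2.INTER_CUBIC)
d=cv2.resize(im[190:236,165:215],None,fx=5,fy=5,interpolation=cv2.INTER_CUBIC)
o=np.zeros((450+0,800,3),np.uint8);o[:]=c
o=np.vstack([o,np.zeros((150,800,3),np.uint8)]); 
cv2.imwrite('pics/c0.png',np.hstack([cv2.resize(c,(640,360)),np.vstack([cv2.resize(d,(160,147)),np.zeros((213,160,3),np.uint8)])]))
hsv=cv2.cvtColor(im,cv2.COLOR_BGR2HSV)
g=cv2.inRange(hsv,(55,120,60),(80,255,255)); y=cv2.inRange(hsv,(20,100,60),(38,255,255))
for nm,m,z in(('g',g,.008),('y',y,.0165)):
    n,l,s,ce=cv2.connectedComponentsWithStats(m)
    for i in range(1,n):
        if s[i,4]>40: print(nm,s[i],ce[i],back('top',ce[i],z))
hs=cv2.cvtColor(cv2.imread('pics/raw_s0.png'),cv2.COLOR_BGR2HSV)
for nm,m,z in(('g',cv2.inRange(hs,(55,120,40),(80,255,255)),.008),('y',cv2.inRange(hs,(18,100,60),(38,255,255)),.0165)):
    n,l,s,ce=cv2.connectedComponentsWithStats(m)
    for i in range(1,n):
        if s[i,4]>25: print('side',nm,s[i],ce[i],back('side',ce[i],z))
print(back('top',[268,205],.115),back('side',[284.5,210.5],.115))
```

```text
g [321 173  16  15 162] [328.716  180.2531] [[ 0.6127 -0.1667  0.008 ]]
g [334 198  15  15 167] [340.8084 204.9701] [[ 0.5388 -0.2005  0.008 ]]
g [364 222  16  15 160] [372.0562 228.9313] [[ 0.4673 -0.2905  0.008 ]]
g [330 230  16  16 164] [337.4817 237.561 ] [[ 0.4433 -0.188   0.008 ]]
y [178 202  22  23 281] [188.7117 213.0036] [[0.5185 0.2419 0.0165]]
side g [299 195  10   5  34] [303.2941 197.3824] [[ 0.4699 -0.2818  0.008 ]]
side g [258 209  11   5  41] [263.2683 211.0488] [[ 0.6152 -0.1594  0.008 ]]
side g [305 208  11   5  38] [309.7632 209.9737] [[ 0.4459 -0.1795  0.008 ]]
side y [273 273  23  14 185] [284.2757 279.3027] [[0.5211 0.2519 0.0165]]
[[0.5277 0.0128 0.115 ]] [[0.5313 0.0308 0.115 ]]
```

View pics/c0.png

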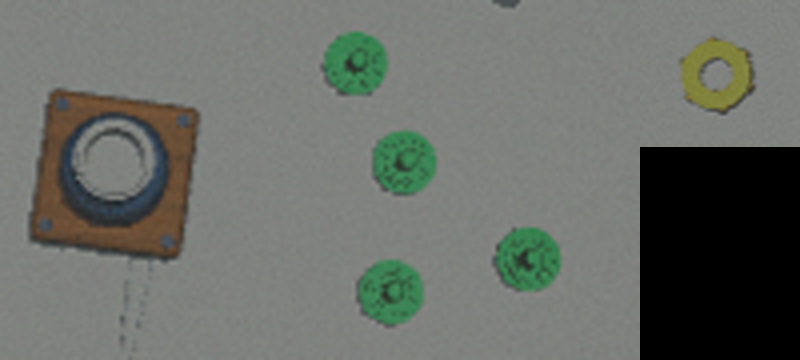

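Crop: four green knobbed disks, at top-view pixels (329,180), (341,205), (372,229) and (337,238). The one farthest to the robot's right is (372,229), about (0.467, -0.290). The jar mouth is near (268,206), and the yellow six-ribbed ring is at (189,213).

{"op": "arm_command", "data": {"rows": "0 28 -9.5 10 0 0 0;0 28 -9.5 10 0 0 0;0 28 -9.5 10 0 0 0;0 28 -9.5 10 0 0 0;0 28 -9.5 10 0 0 0", "squeeze": 20}}

```text
time_s: 0.52
position: [0.3092, -0.4195, 0.166]
tool_rot: [[0.936, 0.353, -0.0], [0.353, -0.936, 0.001], [-0.0, -0.001, -1.0]]
ft_force: [0.1, 0.5, 0.0]
grip_width: 0.0853
```

{"op": "arm_command", "data": {"rows": "0 28 -9.5 10 0 0 0;0 28 -9.5 10 0 0 0;0 28 -9.5 10 0 0 0;0 28 -9.5 10 0 0 0;0 28 -9.5 10 0 0 0"}}

```text
time_s: 0.93
position: [0.4234, -0.3256, 0.116]
tool_rot: [[0.936, 0.353, -0.0], [0.353, -0.936, 0.0], [-0.0, -0.001, -1.0]]
ft_force: [-0.0, -1.3, -0.7]
grip_width: 0.0853
```

{"op": "arm_command", "data": {"rows": "0 28 -9.5 10 0 0 0;0 26 -9 7 0 0 0;0 0 0 0 0 0 0"}}

```text
time_s: 1.18
position: [0.4686, -0.2869, 0.0979]
tool_rot: [[0.934, 0.357, -0.002], [0.357, -0.934, 0.003], [-0.0, -0.003, -1.0]]
ft_force: [0.4, 1.5, -0.2]
grip_width: 0.0851
```

```bash
cat >> h.py <<'E'
np.set_printoptions(precision=4,suppress=True)
def st():
    s=readout.observe(); R=s['tool_rot']; p=s['position']
    print('t',s['time_s'],'p',p,'yaw',np.degrees(np.arctan2(R[1,0],R[0,0])).round(2),'tilt',R[:2,2],'F',s['ft_force'],'M',s['wrist_torque'],'w',s['grip_width'],'q',s['q'].round(1)); return p,R
def to(*t):
    p,R=st(); print('tool mm',(R.T@(np.array(t)-p)*1000).round(1))
E
python3 - <<'E'
from h import *
to(.467,-.290,.1)
# precise geometry from pic 0
im=cv2.imread('pics/raw_t0.png')
hsv=cv2.cvtColor(im,cv2.COLOR_BGR2HSV)
m=cv2.inRange(hsv,(10,90,40),(38,255,255))
pts=cv2.findNonZero(cv2.inRange(hsv,(55,90,40),(80,255,255))[215:245,360:385])[:,0]+[360,215]
h=cv2.convexHull(pts.astype(np.int32)); print('disk',cv2.fitEllipse(h))
# ring: hull + rib phase + hole
ry=cv2.inRange(hsv,(20,90,40),(38,255,255))[195:232,170:208]
c,_=cv2.findContours(ry,cv2.RETR_EXTERNAL,cv2.CHAIN_APPROX_NONE); c=max(c,key=len)
(cx,cy),r=cv2.minEnclosingCircle(c); print('ring',cx+170,cy+195,r,back('top',[cx+170,cy+195],.0165))
# ribs phase from subpixel radial brightness
g=hsv[:,:,1].astype(np.float32)
for r in(10.5,11,11.5,12):
    a=np.radians(np.arange(0,360,2)); w=[]
    C=np.array(back('top',[cx+170,cy+195],.0165)[0])
    P=C+np.c_[np.cos(a),np.sin(a),0*a]*r*2.85e-3; P[:,2]=.0145
    uv=proj('top',P).astype(np.float32)
    v=cv2.remap(g,uv[:,:1],uv[:,1:],cv2.INTER_LINEAR)[:,0]
    F=(v*np.exp(-6j*a)).mean(); print(r,'rib angle',np.degrees(np.angle(F))/-6%60 ,abs(F))
# mouth
b=cv2.resize(im[190:220,252:284],None,fx=8,fy=8,interpolation=cv2.INTER_CUBIC)
for row in im[196:216,256:281].mean(2).astype(int): print(*row)
E
```

```text
t 1.1833 p [ 0.4686 -0.2869  0.0979] yaw 20.89 tilt [-0.0015  0.0029] F [ 0.4014  1.5268 -0.1938] M [ 0.0032  0.0198 -0.0026] w 0.08511516755987396 q [-43.9  28.4  84.7   0.1  67.   25.2]
tool mm [-2.6  2.3 -2.1]
disk ((371.8359375, 229.40480041503906), (15.140254020690918, 15.43100643157959), 121.50868225097656)
ring 188.5 213.0 11.80052375793457 [[0.5185 0.2425 0.0165]]
10.5 rib angle 11.072901333246422 4.51814936618382
11 rib angle 10.437258060965233 11.612585699083912
11.5 rib angle 9.40898693786887 15.544169928303411
12 rib angle 9.313610386690847 10.377706217836643
82 79 78 62 50 59 72 122 134 135 128 125 128 124 129 121 131 121 89 67 57 54 72 79 82
80 80 67 47 60 96 127 132 128 126 91 78 67 61 96 118 124 131 125 111 71 57 58 74 84
77 70 56 56 82 118 130 125 92 71 65 75 77 79 67 54 72 114 127 132 90 64 53 57 74
70 54 55 62 118 126 121 87 71 121 133 132 131 134 107 94 68 75 119 128 129 86 65 54 73
59 52 58 110 127 127 86 85 124 126 126 127 127 130 130 133 106 77 77 117 133 113 79 59 59
57 57 69 121 134 109 92 119 129 128 127 129 129 128 130 129 131 106 72 114 130 129 88 60 51
56
[... 555 characters left out ...]
0 65 68
58 56 45 82 98 122 126 130 126 126 128 128 128 126 127 129 126 125 131 127 102 122 91 70 66
59 66 55 116 111 123 133 128 128 127 128 128 128 124 124 127 130 131 127 111 126 117 80 68 58
56 63 56 47 112 112 120 128 131 125 129 128 128 127 128 128 127 128 124 113 122 79 67 66 60
49 63 58 51 67 117 114 123 123 128 125 129 129 130 127 127 128 126 100 115 92 69 71 67 55
49 50 64 55 52 73 118 104 113 122 126 126 125 127 124 124 118 110 123 78 64 67 65 60 52
54 53 56 58 52 54 49 105 122 108 108 99 98 99 92 101 120 118 70 56 68 71 60 51 47
56 48 54 61 69 57 52 49 51 84 102 125 126 125 128 90 54 51 64 73 72 65 52 47 60
56 46 54 51 64 54 55 57 53 53 45 47 42 39 50 57 54 67 71 68 65 54 43 51 75
```

{"op": "arm_command", "data": {"rows": "0 -2 1 25 0 0 0;0 -1.5 1 25 0 0 0;0 0 0 14 0 0 0;0 0 0 4 0 0 0;0 0 0 0 0 0 0"}}

```text
time_s: 1.6
position: [0.4635, -0.2934, 0.0309]
tool_rot: [[0.936, 0.353, -0.002], [0.353, -0.936, 0.002], [-0.001, -0.002, -1.0]]
ft_force: [0.5, 0.3, 0.4]
grip_width: 0.0856
```

{"op": "arm_command", "data": {"rows": "0.5 0 0 0 0 0 0;0.5 0 0 0 0 0 0;0.7 0 0 0 0 0 0;0.7 0 0 0 0 0 0;0.8 0 0 0 0 0 0", "squeeze": 20}}

```text
time_s: 2.02
position: [0.4642, -0.2937, 0.0323]
tool_rot: [[0.936, 0.353, 0.001], [0.353, -0.936, -0.001], [0.0, 0.001, -1.0]]
ft_force: [-0.4, -0.1, -0.2]
grip_width: 0.0259
```

{"op": "arm_command", "data": {"rows": "0.9 0 0 0 0 0 0;0.9 0 0 0 0 0 0;0.9 0 0 0 0 0 0;0.9 0 0 0 0 0 0"}}

```text
time_s: 2.35
position: [0.464, -0.2936, 0.0317]
tool_rot: [[0.936, 0.353, -0.0], [0.353, -0.936, 0.0], [-0.0, -0.0, -1.0]]
ft_force: [-0.1, 0.2, 0.5]
grip_width: 0.0084
```

Run:
```python
from h import *
st()
```

```text
t 2.35 p [ 0.464  -0.2936  0.0317] yaw 20.67 tilt [-0.  0.] F [-0.1466  0.1979  0.4794] M [-0.0035 -0.0225  0.0356] w 0.008367449899996084 q [-44.7  33.4  89.    0.   57.6  24.7]
```

Run:
```python
from h import *
a=cv2.resize(eyes.get_image('side')[170:230,260:350,::-1],None,fx=6,fy=6,interpolation=cv2.INTER_CUBIC)
b=cv2.resize(eyes.get_image('top')[205:260,340:400,::-1],None,fx=4,fy=4.0,interpolation=cv2.INTER_CUBIC)
b=cv2.copyMakeBorder(b,0,a.shape[0]-b.shape[0],0,0,cv2.BORDER_CONSTANT)
cv2.imwrite('pics/c1.png',np.hstack([a,b]))
p=readout.observe()['position']
print(proj('side',[p,p-[0,0,.017]]),proj('top',[p,p-[0,0,.017]]))
```

```text
[[305.0465 190.6096]
 [304.8846 194.551 ]] [[375.0611 229.5091]
 [373.6658 229.8831]]
```

View pics/c1.png

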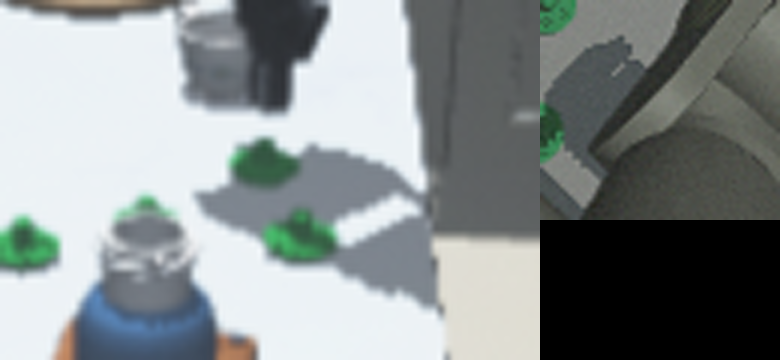

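Run:
```python
from h import *
p=readout.observe()['position']
o=[]
for n,(x,y,X,Y) in(('side',(250,60,390,230)),('top',(290,160,430,330))):
    im=eyes.get_image(n)[:,:,::-1].copy(); c=cv2.resize(im[y:Y,x:X],None,fx=2.8,fy=2.8,interpolation=cv2.INTER_CUBIC)
    for u in proj(n,[p+[0,0,h] for h in(-.017,.05,.1,.15,.2)]): cv2.circle(c,tuple(int(v) for v in (u-[x,y]+.5)*2.8),2,(0,0,255),-1)
    o.append(c)
cv2.imwrite('pics/c2.png',np.hstack(o))
```

```text
(no output)
```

View pics/c2.png

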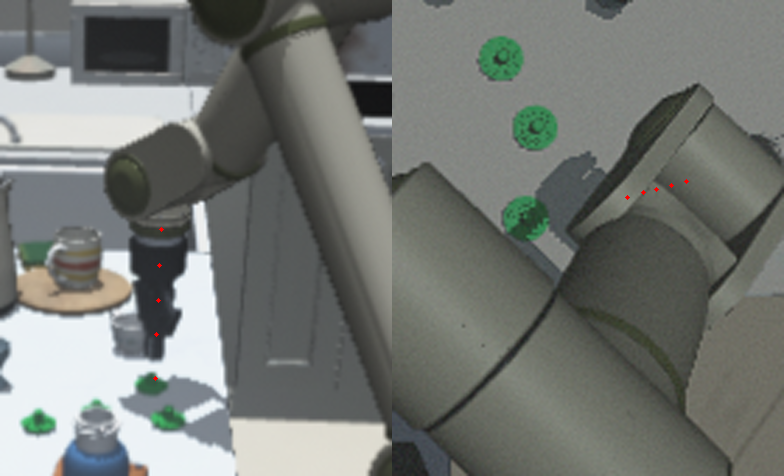

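{"op": "arm_command", "data": {"rows": "0.4 2 -1 0 0 0 0;0.4 2 -2 0 0 0 0;0.4 0 0 4 0 0 0;0.4 0 0 4 0 0 0;0.4 0 0 3 0 0 0"}}

```text
time_s: 2.97
position: [0.4666, -0.2892, 0.0201]
tool_rot: [[0.936, 0.353, -0.0], [0.353, -0.936, 0.0], [-0.0, -0.001, -1.0]]
ft_force: [-0.4, -0.4, 0.1]
grip_width: 0.051
```

{"op": "arm_command", "data": {"rows": "0.8 0 0 0 0 0 0;0.8 0 0 0 0 0 0;0.8 0 0 0 0 0 0;0.8 0 0 0 0 0 0;0.8 0 0 0 0 0 0"}}

```text
time_s: 3.38
position: [0.4667, -0.2895, 0.0208]
tool_rot: [[0.936, 0.353, 0.0], [0.353, -0.936, -0.0], [0.0, 0.0, -1.0]]
ft_force: [1.4, -0.6, -0.2]
grip_width: 0.0171
```

Run:
```python
from h import *
st()
```

```text
t 3.3833 p [ 0.4667 -0.2895  0.0208] yaw 20.67 tilt [ 0.0002 -0.0002] F [ 1.3972 -0.5554 -0.177 ] M [ 0.0197  0.0173 -0.0319] w 0.017087327982558066 q [-44.2  34.3  89.6  -0.   56.1  25.2]
```

{"op": "arm_command", "data": {"rows": "0.9 0 0 0 0 0 0;0.9 0 0 0 0 0 0;0.9 0 0 0 0 0 0"}}

```text
time_s: 3.63
position: [0.4667, -0.2894, 0.0208]
tool_rot: [[0.936, 0.353, 0.0], [0.353, -0.936, -0.0], [0.0, 0.0, -1.0]]
ft_force: [0.6, -0.8, 0.3]
grip_width: 0.0086
```

Run:
```python
from h import *
st()
im=eyes.get_image('side')[:,:,::-1].copy(); cv2.imwrite('pics/raw_s3.png',im)
# darkest column near tool: tip row
g=cv2.cvtColor(im,cv2.COLOR_BGR2GRAY)
print(g[178:204,296:316])
```

```text
t 3.6333 p [ 0.4667 -0.2894  0.0208] yaw 20.67 tilt [ 0.0001 -0.    ] F [ 0.6217 -0.8012  0.2949] M [-0.0051 -0.0293 -0.0574] w 0.008603700736266649 q [-44.2  34.3  89.6   0.   56.1  25.2]
[[128 128 119  96  63  51  51  51  50  50  48  47  49  51  51  51  90 202
  236 240]
 [119 120 119 104  67  53  50  50  49  49  48  48  48  50  50  62 143 229
  239 240]
 [114 114 116 112  79  57  52  50  50  49  48  49  49  48  51  90 199 236
  239 239]
 [103 104 109 110  93  68  53  51  51  48  49  51  51  52  63 142 228 238
  239 239]
 [ 99 101 103 106  96  69  56  52  51  50  51  53  66  78 111 200 234 238
  238 239]
 [106 106 108 106  94  64  59  60  52  50  51  69 149 170 190 231 238 239
  239 238]
 [108 108 109 105  88  62  66  69  56  51  50  93 222 235 235 238 238 238
  238 238]
 [101 102 105 101  88  63  69  67  55  52  51  97 227 239 238 238 238 237
  237 238]
 [105 105 112 109  98  68  75  68  56  53  53  98 227 239 238 238 239 239
  238 239]
 [136 135 136 133 108  71  75  68  58  53  54 106 227 239 239 239 239 239
  239 240]
 [192 192 192 187 142  81  76  70  57  53  57 117 228 240 240
[... 599 characters left out ...]
 144 144
  145 155]
 [240 234 178 105  83  81  74  74  74  73  82  89 103 109 126 130 131 131
  135 133]
 [240 231 151  87  81  80  77  75  76  76  78  80  79  93 122 131 130 137
  172 145]
 [241 236 158  91  81  80  81  79  79  80  80  79  80  96 123 130 131 140
  194 160]
 [240 236 168 103  84  80  79  79  80  79  79  85  98 114 128 131 131 132
  141 144]
 [228 217 161 121 105  93  90  87  86  85  90 106 123 129 130 131 131 131
  131 133]
 [176 149 136 131 127 119 117 112 109 109 115 126 131 131 131 131 131 131
  131 131]
 [178 149 138 134 132 131 130 129 129 129 130 131 131 132 131 131 130 131
  131 131]
 [193 163 176 148 138 134 132 132 132 132 132 132 132 130 130 130 131 131
  131 130]]
```

{"op": "arm_command", "data": {"rows": "0.4 0 0 0 0 0 0;0.4 0 0 0 0 0 0;0.4 0 0 3 0 0 0;0.4 0 0 4 0 0 0;0.4 0 0 4 0 0 0"}}

```text
time_s: 4.1
position: [0.4667, -0.2893, 0.0093]
tool_rot: [[0.936, 0.353, -0.0], [0.353, -0.936, 0.0], [-0.0, -0.0, -1.0]]
ft_force: [0.3, 0.4, 0.0]
grip_width: 0.0511
```

{"op": "arm_command", "data": {"rows": "0.6 0 0 0 0 0 0;0.7 0 0 0 0 0 0;0.8 0 0 0 0 0 0;0.8 0 0 0 0 0 0;0.8 0 0 0 0 0 0"}}

```text
time_s: 4.52
position: [0.4668, -0.2894, 0.0099]
tool_rot: [[0.936, 0.353, 0.0], [0.353, -0.936, -0.0], [0.0, 0.0, -1.0]]
ft_force: [-0.2, 0.0, 0.6]
grip_width: 0.0168
```

{"op": "arm_command", "data": {"rows": "0.88 0 0 0 0 0 0;0.88 0 0 0 0 0 0;0.88 0 0 0 0 0 0;0.88 0 0 0 0 0 0"}}

```text
time_s: 4.85
position: [0.4668, -0.2895, 0.0099]
tool_rot: [[0.936, 0.353, 0.0], [0.353, -0.936, -0.0], [0.0, 0.0, -1.0]]
ft_force: [0.0, -0.5, 1.2]
grip_width: 0.0109
```

Run:
```python
from h import *
st()
im=eyes.get_image('side')[:,:,::-1].copy(); cv2.imwrite('pics/raw_s4.png',im)
g=cv2.cvtColor(im,cv2.COLOR_BGR2GRAY)
print(g[186:204,298:312])
```

```text
t 4.85 p [ 0.4668 -0.2895  0.0099] yaw 20.67 tilt [ 0.0002 -0.0003] F [ 0.0423 -0.4841  1.1941] M [-0.0762  0.0055 -0.0051] w 0.010890843732617948 q [-44.2  35.2  90.1  -0.   54.7  25.2]
[[112 107  88  61  59  62  53  51  52  75 171 188 195 231]
 [136 131  94  62  69  71  57  52  53  94 223 236 236 238]
 [192 185 122  69  75  70  56  53  52  98 226 240 240 240]
 [238 233 157  78  76  70  57  52  55 106 227 240 241 241]
 [241 237 163  80  76  69  56  53  58 117 228 240 241 241]
 [241 237 174  89  78  69  56  54  58 120 228 240 241 241]
 [240 237 207 120  83  69  57  53  61 124 228 240 241 241]
 [228 221 210 142  93  72  63  63  74 145 230 239 239 240]
 [186 143 133 116  93  81  74  77  99 165 228 226 222 221]
 [183 116  94  87  78  78  79  78 101 143 195 161 146 144]
 [177 104  83  81  74  73  74  72  81  88 102 105 124 130]
 [151  86  79  81  78  74  76  75  79  79  80  92 122 130]
 [156  90  80  81  80  79  79  80  79  79  79  95 122 130]
 [154 100  84  80  79  79  78  78  78  84  97 114 126 130]
 [136 117 104  93  90  87  85  84  88 106 123 129 131 131]
 [133 130 127 119 117 112 109 108 114 126 130 131 131 131]
 [138 133 131 131 130 129 129 129 130 131 131 131 131 131]
 [174 148 138 133 132 131 132 132 131 131 131 131 130 130]]
```

{"op": "arm_command", "data": {"rows": "0.5 0 0 0 0 0 0;0.5 0 0 0 0 0 0;0.5 0 0 2 0 0 0;0.5 0 0 3 0 0 0;0.5 0 0 2 0 0 0"}}

```text
time_s: 5.32
position: [0.4666, -0.2892, 0.0022]
tool_rot: [[0.936, 0.353, -0.0], [0.353, -0.936, 0.0], [-0.0, -0.0, -1.0]]
ft_force: [-0.5, 0.3, -0.5]
grip_width: 0.0429
```

{"op": "arm_command", "data": {"rows": "0.7 0 0 0 0 0 0;0.8 0 0 0 0 0 0;0.88 0 0 0 0 0 0;0.88 0 0 0 0 0 0;0.88 0 0 0 0 0 0"}}

```text
time_s: 5.73
position: [0.4667, -0.2894, 0.0028]
tool_rot: [[0.936, 0.353, 0.0], [0.353, -0.936, -0.0], [0.0, 0.0, -1.0]]
ft_force: [-1.2, -0.1, -0.5]
grip_width: 0.0122
```

Run:
```python
from h import *
st()
im=eyes.get_image('side')[:,:,::-1].copy(); cv2.imwrite('pics/raw_s5.png',im)
g=cv2.cvtColor(im,cv2.COLOR_BGR2GRAY)
print(g[186:204,298:312])
```

```text
t 5.7333 p [ 0.4667 -0.2894  0.0028] yaw 20.67 tilt [ 0.0001 -0.0001] F [-1.1969 -0.062  -0.4768] M [0.0081 0.0003 0.0551] w 0.012165229493842985 q [-44.2  35.8  90.4   0.   53.7  25.2]
[[112 107  85  64  52  51  51  49  52  53  55  55  85 196]
 [135 132  94  62  55  54  51  51  51  59  91 103 143 227]
 [191 185 122  68  63  63  55  52  52  78 172 193 215 236]
 [238 234 158  77  68  71  58  52  53  95 223 237 239 240]
 [241 236 162  77  71  69  57  53  53  98 226 240 241 241]
 [241 237 157  76  76  70  56  53  56 106 227 239 241 241]
 [240 234 146  69  75  71  57  53  58 118 227 240 240 239]
 [228 215 131  68  76  71  57  53  59 119 228 238 227 225]
 [186 146 102  69  77  72  58  56  60 121 224 222 169 156]
 [184 127  95  76  79  78  68  68  72 113 191 159 134 131]
 [176 106  83  80  80  84  80  82  84  88 102 103 124 129]
 [152  85  80  80  78  79  77  76  80  80  78  87 121 129]
 [157  90  81  79  80  79  79  79  79  78  78  91 122 130]
 [154 100  84  79  80  79  79  78  78  84  96 107 125 130]
 [135 116 104  93  90  86  85  83  89 106 123 128 130 131]
 [132 130 127 120 116 111 108 108 115 125 130 131 131 131]
 [139 134 132 131 129 129 129 127 130 130 131 131 131 131]
 [174 148 138 134 133 132 131 132 132 131 130 130 130 130]]
```

{"op": "arm_command", "data": {"rows": "0.95 0 0 0 0 0 0;0.95 0 0 0 0 0 0;0.95 0 0 0 0 0 0"}}

```text
time_s: 6.03
position: [0.4667, -0.2894, 0.0027]
tool_rot: [[0.936, 0.353, 0.0], [0.353, -0.936, -0.0], [0.0, 0.0, -1.0]]
ft_force: [0.8, -0.4, -0.3]
grip_width: 0.0125
```

{"op": "arm_command", "data": {"rows": "0.6 0 0 0 0 0 0;0.6 0 0 0 0 0 0;0.6 0 0 0 0 0 -6;0.6 0 0 0 0 0 -7;0.6 0 0 0 0 0 -7"}}

```text
time_s: 6.45
position: [0.4667, -0.2894, 0.0028]
tool_rot: [[0.755, 0.656, 0.0], [0.656, -0.755, -0.0], [-0.0, 0.0, -1.0]]
ft_force: [0.1, 0.0, -0.1]
grip_width: 0.0343
```

{"op": "arm_command", "data": {"rows": "0.6 0 0 0 0 0 -7;0.6 0 0 0 0 0 -7;0.6 0 0 0 0 0 -7;0.6 0 0 0 0 0 -7;0.6 0 0 0 0 0 -7"}}

```text
time_s: 6.87
position: [0.4667, -0.2894, 0.0028]
tool_rot: [[0.242, 0.97, 0.0], [0.97, -0.242, -0.0], [-0.0, 0.0, -1.0]]
ft_force: [0.7, 0.5, -0.3]
grip_width: 0.0343
```

{"op": "arm_command", "data": {"rows": "0.6 0 0 0 0 0 -7;0.6 0 0 0 0 0 -7;0.6 0 0 0 0 0 -7;0.6 0 0 0 0 0 -7;0.6 0 0 0 0 0 -7"}}

```text
time_s: 7.28
position: [0.4667, -0.2894, 0.0028]
tool_rot: [[-0.359, 0.933, 0.0], [0.933, 0.359, -0.0], [-0.0, 0.0, -1.0]]
ft_force: [0.2, 0.2, -0.1]
grip_width: 0.0342
```

{"op": "arm_command", "data": {"rows": "0.6 0 0 0 0 0 0;0.8 0 0 0 0 0 0;0.9 0 0 0 0 0 0;0.95 0 0 0 0 0 0;0.95 0 0 0 0 0 0", "squeeze": 25}}

```text
time_s: 7.7
position: [0.4667, -0.2894, 0.0028]
tool_rot: [[-0.352, 0.936, 0.0], [0.936, 0.352, -0.0], [-0.0, 0.0, -1.0]]
ft_force: [-0.0, 0.5, 1.4]
grip_width: 0.0121
```

{"op": "arm_command", "data": {"rows": "0.95 0 0 0 0 0 0;0.95 0 0 0 0 0 0;0.95 0 0 0 0 0 0"}}

```text
time_s: 7.95
position: [0.4667, -0.2894, 0.0028]
tool_rot: [[-0.353, 0.936, 0.0], [0.936, 0.353, -0.0], [-0.0, 0.0, -1.0]]
ft_force: [0.1, 0.9, 2.4]
grip_width: 0.012
```

Run:
```python
from h import *
to(.528,.0125,.2)
```

```text
t 7.95 p [ 0.4667 -0.2894  0.0028] yaw 110.65 tilt [ 0.0001 -0.0001] F [0.0748 0.878  2.3779] M [ 0.0271  0.0965 -0.0576] w 0.011964938940490511 q [-44.2  35.8  90.4   0.   53.7 -64.8]
tool mm [ 260.9  163.8 -197.2]
```

{"op": "arm_command", "data": {"rows": "0.95 0 0 -10 0 0 0;0.95 0 0 -35 0 0 0;0.95 0 0 -40 0 0 0;0.95 0 0 -40 0 0 0;0.95 0 0 -25 0 0 0"}}

```text
time_s: 8.37
position: [0.4672, -0.2898, 0.1573]
tool_rot: [[-0.353, 0.936, 0.003], [0.936, 0.353, -0.003], [-0.004, 0.002, -1.0]]
ft_force: [0.1, -0.4, -0.4]
grip_width: 0.012
```

{"op": "arm_command", "data": {"rows": "0.95 15 10 0 0 0 0;0.95 25 16 0 0 0 0;0.95 25 16 0 0 0 0;0.95 25 16 0 0 0 0;0.95 25 16 0 0 0 0"}}

```text
time_s: 8.78
position: [0.4952, -0.1543, 0.1534]
tool_rot: [[-0.352, 0.936, 0.0], [0.936, 0.352, -0.0], [-0.0, 0.0, -1.0]]
ft_force: [1.3, 0.1, -0.1]
grip_width: 0.0122
```

{"op": "arm_command", "data": {"rows": "0.95 25 16 0 0 0 0;0.95 25 16 0 0 0 0;0.95 25 16 0 0 0 0;0.95 25 16 0 0 0 0;0.95 25 16 0 0 0 0"}}

```text
time_s: 9.2
position: [0.526, -0.0089, 0.1533]
tool_rot: [[-0.353, 0.936, 0.0], [0.936, 0.353, -0.0], [-0.0, 0.0, -1.0]]
ft_force: [0.5, -0.1, -0.2]
grip_width: 0.0125
```

{"op": "arm_command", "data": {"rows": "0.95 16 8 0 0 0 0;0.95 5 2 0 0 0 0;0.95 0 0 0 0 0 0;0.95 0 0 0 0 0 0"}}

```text
time_s: 9.53
position: [0.5279, 0.0123, 0.153]
tool_rot: [[-0.353, 0.936, 0.0], [0.936, 0.353, -0.0], [-0.0, -0.0, -1.0]]
ft_force: [-0.1, -0.8, -1.0]
grip_width: 0.0123
```

Run:
```python
from h import *
to(.528,.0125,.145)
snap('side','s6.png',(230,140,350,240),6)
```

```text
t 9.5333 p [0.5279 0.0123 0.153 ] yaw 110.68 tilt [ 0.0001 -0.0004] F [-0.0823 -0.7894 -0.9861] M [ 0.0299 -0.0267  0.0088] w 0.01231950651473693 q [-11.5  22.9  83.9  -0.   73.2 -32.2]
tool mm [0.2 0.2 8. ]
```

View pics/s6.png

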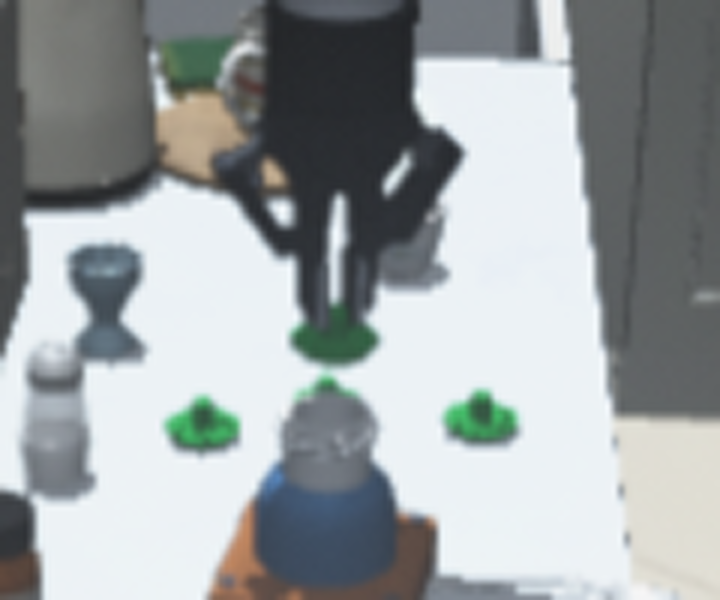

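Run:
```python
from h import *
im=cv2.imread('pics/raw_s6.png'); hsv=cv2.cvtColor(im,cv2.COLOR_BGR2HSV)
m=cv2.inRange(hsv,(55,100,30),(85,255,255))[185:203,274:298]
p=cv2.findNonZero(m)[:,0]+[274,185]; print('disk bbox',p.min(0),p.max(0),p.mean(0))
print('green row widths',[(r,(p[p[:,1]==r,0].min(),p[p[:,1]==r,0].max())) for r in sorted(set(p[:,1]))])
g=cv2.cvtColor(im,cv2.COLOR_BGR2GRAY); print(g[202:220,273:298])
a=np.radians(np.arange(0,360,5))
def circ(c,r): 
    u=proj('side',np.c_[c[0]+r*np.cos(a),c[1]+r*np.sin(a),0*a+c[2]]); return u.min(0),u.max(0)
print('disk flange model',circ((.5279,.0123,.157),.0235), circ((.5279,.0123,.160),.0235))
print('rim model',circ((.528,.0125,.115),.024),'inner',circ((.528,.0125,.115),.020))
```

```text
disk bbox [280 192] [291 199] [285.6222 196.2222]
green row widths [(np.int64(192), (np.int64(286), np.int64(287))), (np.int64(193), (np.int64(286), np.int64(286))), (np.int64(194), (np.int64(286), np.int64(286))), (np.int64(195), (np.int64(280), np.int64(291))), (np.int64(196), (np.int64(280), np.int64(291))), (np.int64(197), (np.int64(280), np.int64(291))), (np.int64(198), (np.int64(282), np.int64(289))), (np.int64(199), (np.int64(285), np.int64(285)))]
[[241 241 241 241 240 241 241 241 240 233 211 200 215 233 238 239 241 241
  241 241 241 241 241 241 241]
 [241 241 241 241 241 241 240 239 234 205 156 137 149 213 236 239 240 241
  241 241 241 241 241 241 241]
 [241 241 241 241 241 240 234 224 212 158 111 100 103 157 211 225 233 239
  241 241 241 241 241 241 241]
 [241 241 241 241 241 236 213 183 177 140 115 109 109 121 144 166 199 230
  239 241 241 241 241 241 240]
 [241 241 240 241 240 228 191 167 162 133 119 118 117 119 120 127 144 194
  230 239 241 241 240 241 241]
 [241 241 241 240 240 212 144 117 119 118 117 118 117 117 114 112 113 140
  196 234 240 241 241 241 241]
 [241 241 
[... 820 characters left out ...]
 241 241]
 [241 240 230 193 128 105 107 111 115 123 130 126 116 110 117 113 109 105
  126 208 236 241 241 241 241]
 [241 234 189 130 102 103 108 112 115 119 120 121 119 117 116 112 109 102
   98 144 212 236 241 241 241]
 [238 208 148 112  99 103 109 113 115 117 119 119 119 119 115 112 108 101
   90  92 142 212 237 241 241]
 [223 160 125 122 103 103 108 113 115 118 118 120 119 118 116 112 107  99
   86  79  89 145 228 240 241]]
disk flange model (array([278.4992, 192.5544]), array([293.6013, 199.2271])) (array([278.5068, 191.6979]), array([293.625 , 198.3505]))
rim model (array([278.2006, 204.3161]), array([293.3979, 211.4091])) inner (array([279.4672, 204.8904]), array([292.1303, 210.8008]))
```

{"op": "arm_command", "data": {"rows": "0.95 -0.4 1 10 0 0 0;0.95 0 0 12 0 0 0;0.95 0 0 8 0 0 0;0.95 0 0 2 0 0 0;0.95 0 0 1 0 0 0"}}

```text
time_s: 10.0
position: [0.5289, 0.0123, 0.119]
tool_rot: [[-0.352, 0.936, -0.001], [0.936, 0.352, 0.0], [0.001, -0.001, -1.0]]
ft_force: [0.9, 0.0, -0.4]
grip_width: 0.012
```

{"op": "arm_command", "data": {"rows": "0.95 0 0 1 0 0 0;0.95 0 0 1 0 0 0"}}

```text
time_s: 10.17
position: [0.5294, 0.0125, 0.118]
tool_rot: [[-0.353, 0.936, 0.001], [0.936, 0.353, -0.0], [-0.0, 0.001, -1.0]]
ft_force: [-0.1, 1.0, 0.1]
grip_width: 0.0125
```

{"op": "arm_command", "data": {"rows": "0.95 0 0 0.5 0 0 0;0.95 0 0 0.5 0 0 0"}}

```text
time_s: 10.33
position: [0.5292, 0.0127, 0.117]
tool_rot: [[-0.353, 0.936, 0.001], [0.936, 0.353, -0.0], [-0.0, 0.001, -1.0]]
ft_force: [-1.2, 0.0, -0.4]
grip_width: 0.012
```

Run:
```python
from h import *
st()
```

```text
t 10.3333 p [0.5292 0.0127 0.117 ] yaw 110.68 tilt [ 0.0006 -0.0002] F [-1.1597  0.002  -0.3802] M [-0.0272  0.0226  0.0002] w 0.01198718390803352 q [-11.4  25.3  86.7  -0.   68.  -32.1]
```

{"op": "arm_command", "data": {"rows": "0.95 0 0 0.5 0 0 0;0.95 0 0 0.5 0 0 0"}}

```text
time_s: 10.5
position: [0.5292, 0.0127, 0.1159]
tool_rot: [[-0.353, 0.936, 0.0], [0.936, 0.353, -0.0], [-0.0, 0.0, -1.0]]
ft_force: [-0.3, -0.2, 0.4]
grip_width: 0.0123
```

{"op": "arm_command", "data": {"rows": "0.95 0 0 0.5 0 0 0;0.95 0 0 0.5 0 0 0"}}

```text
time_s: 10.67
position: [0.5295, 0.0125, 0.1152]
tool_rot: [[-0.353, 0.936, 0.001], [0.936, 0.353, -0.001], [-0.001, 0.001, -1.0]]
ft_force: [1.3, -1.0, 4.1]
grip_width: 0.0121
```

{"op": "arm_command", "data": {"rows": "0.95 0 0 0.5 0 0 0;0.95 0 0 0 0 0 0"}}

```text
time_s: 10.83
position: [0.5294, 0.0127, 0.1144]
tool_rot: [[-0.353, 0.936, 0.001], [0.936, 0.353, -0.0], [-0.0, 0.001, -1.0]]
ft_force: [2.1, -0.8, 0.6]
grip_width: 0.0123
```

{"op": "arm_command", "data": {"rows": "0.95 -0.1 0.4 0.5 0 0 0;0.95 0 0 0 0 0 0"}}

```text
time_s: 11.0
position: [0.5296, 0.0128, 0.1135]
tool_rot: [[-0.353, 0.936, -0.0], [0.936, 0.353, 0.0], [0.0, 0.0, -1.0]]
ft_force: [2.1, -1.6, 0.8]
grip_width: 0.0121
```

{"op": "arm_command", "data": {"rows": "0.95 0 0 0.5 0 0 0;0.95 0 0 0.5 0 0 0"}}

```text
time_s: 11.17
position: [0.5296, 0.0128, 0.1127]
tool_rot: [[-0.353, 0.936, 0.0], [0.936, 0.353, -0.0], [-0.0, 0.0, -1.0]]
ft_force: [2.3, 0.5, 1.2]
grip_width: 0.0118
```

{"op": "arm_command", "data": {"rows": "0.95 0 0 0.5 0 0 0;0.95 0 0 0 0 0 0"}}

```text
time_s: 11.33
position: [0.5296, 0.0128, 0.1121]
tool_rot: [[-0.353, 0.936, 0.0], [0.936, 0.353, 0.0], [0.0, 0.0, -1.0]]
ft_force: [2.1, -0.7, -0.0]
grip_width: 0.0122
```

Run:
```python
from h import *
st()
```

```text
t 11.3333 p [0.5296 0.0128 0.1121] yaw 110.67 tilt [0.0001 0.0001] F [ 2.0902 -0.6856 -0.0217] M [-0.0741 -0.4152  0.0156] w 0.012233496106721314 q [-11.4  25.6  87.    0.   67.4 -32.1]
```

{"op": "arm_command", "data": {"rows": "0.95 -0.2 0.5 0 0 0 0;0.95 0 0 0.4 0 0 0;0.95 0 0 0 0 0 0"}}

```text
time_s: 11.58
position: [0.5297, 0.0128, 0.1118]
tool_rot: [[-0.353, 0.936, -0.001], [0.936, 0.353, 0.0], [0.0, -0.001, -1.0]]
ft_force: [-0.1, -0.4, 1.7]
grip_width: 0.0122
```

{"op": "arm_command", "data": {"rows": "0.95 0 0 0.4 0 0 0;0.95 0 0 0 0 0 0"}}

```text
time_s: 11.75
position: [0.5298, 0.0128, 0.1117]
tool_rot: [[-0.353, 0.936, -0.0], [0.936, 0.353, -0.0], [0.0, -0.0, -1.0]]
ft_force: [-0.2, 0.0, 5.0]
grip_width: 0.0122
```

{"op": "arm_command", "data": {"rows": "0.95 0 0 0.4 0 0 0;0.95 0 0 0 0 0 0"}}

```text
time_s: 11.92
position: [0.5298, 0.0128, 0.1117]
tool_rot: [[-0.353, 0.936, 0.0], [0.936, 0.353, -0.0], [-0.0, -0.0, -1.0]]
ft_force: [-3.5, -0.6, 7.8]
grip_width: 0.0119
```

Run:
```python
from h import *
st()
```

```text
t 11.9167 p [0.5298 0.0128 0.1117] yaw 110.68 tilt [ 0.0001 -0.0002] F [-3.4708 -0.5828  7.8023] M [ 0.0104  0.4625 -0.0421] w 0.011903378121782273 q [-11.4  25.7  87.   -0.   67.3 -32.1]
```

{"op": "arm_command", "data": {"rows": "0.95 0 0 -1 0 0 0;0.6 0 0 0 0 0 0;0.6 0 0 0 0 0 0;0.6 0 0 -2 0 0 0;0.6 0 0 -10 0 0 0"}}

```text
time_s: 12.33
position: [0.5292, 0.0129, 0.1228]
tool_rot: [[-0.353, 0.936, -0.003], [0.936, 0.353, 0.001], [0.002, -0.003, -1.0]]
ft_force: [0.1, 0.1, -0.4]
grip_width: 0.0344
```

{"op": "arm_command", "data": {"rows": "0.6 0 0 -30 0 0 0;0.3 0 0 -35 0 0 0;0 22 7 0 0 0 0;0 22 7 0 0 0 -5;0 22 7 0 0 0 -5"}}

```text
time_s: 12.75
position: [0.5245, 0.0824, 0.1895]
tool_rot: [[-0.513, 0.859, 0.001], [0.859, 0.513, 0.0], [-0.0, 0.001, -1.0]]
ft_force: [1.4, 0.6, 0.6]
grip_width: 0.0803
```

Run:
```python
from h import *
to(.5185,.2425,.09)
snap('top','t7.png',(228,165,308,245),6)
```

```text
t 12.75 p [0.5245 0.0824 0.1895] yaw 120.84 tilt [0.0009 0.0001] F [1.4294 0.6215 0.577 ] M [ 0.0392 -0.0553 -0.007 ] w 0.08028664526866111 q [ -3.9  21.1  80.1   0.   78.7 -34.7]
tool mm [140.6  76.9  99.5]
```

View pics/t7.png

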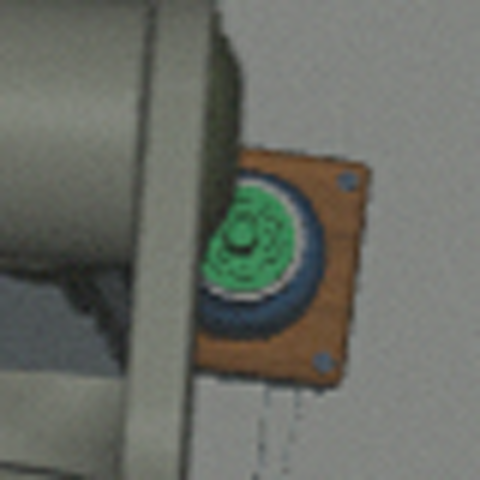

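{"op": "arm_command", "data": {"rows": "0 23 13 5 0 0 0;0 24 13 10 0 0 0;0 24 13 10 0 0 0;0 24 13 15 0 0 0;0 24 13 15 0 0 0"}}

```text
time_s: 13.22
position: [0.5194, 0.2185, 0.1336]
tool_rot: [[-0.51, 0.86, 0.0], [0.86, 0.51, 0.0], [-0.0, 0.0, -1.0]]
ft_force: [0.8, 0.5, -0.4]
grip_width: 0.0856
```

{"op": "arm_command", "data": {"rows": "0 20 11 15 0 0 -4.5;0 0 0 15 0 0 -4.2;0 0 0 0 0 0 0;0 0 0 0 0 0 0"}}

```text
time_s: 13.55
position: [0.5186, 0.2398, 0.1037]
tool_rot: [[-0.633, 0.774, -0.002], [0.774, 0.633, -0.001], [0.001, -0.002, -1.0]]
ft_force: [-0.2, -0.1, 0.8]
grip_width: 0.0857
```

Run:
```python
from h import *
to(.5185,.2425,.03)
snap('side','s8.png',(235,225,335,305),7)
```

```text
t 13.55 p [0.5186 0.2398 0.1037] yaw 129.25 tilt [-0.0016 -0.0005] F [-0.2044 -0.0713  0.8332] M [-0.0025 -0.0131  0.0159] w 0.08572523244062612 q [ 13.   29.9  80.7  -0.   69.5 -26.3]
tool mm [ 2.   1.8 73.7]
```

View pics/s8.png

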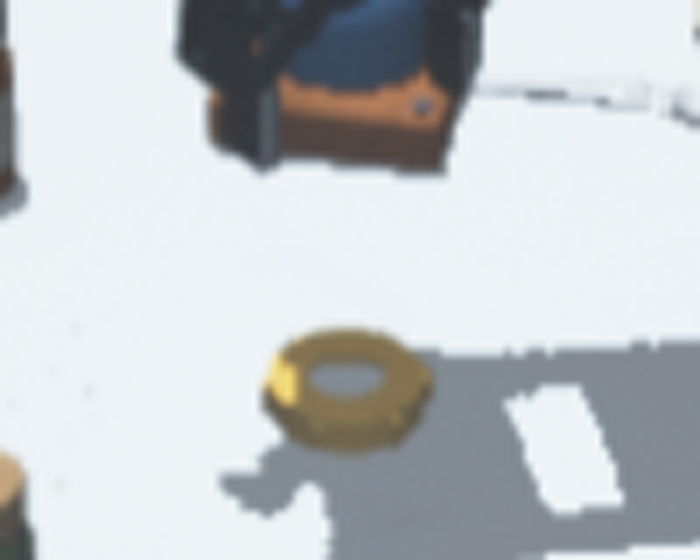

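{"op": "arm_command", "data": {"rows": "0 2 1.8 25 0 0 0;0 0 0 30 0 0 0;0 0 0 25 0 0 0;0 0 0 15 0 0 0;0 0 0 5 0 0 0"}}

```text
time_s: 14.02
position: [0.5187, 0.2417, 0.0029]
tool_rot: [[-0.632, 0.775, -0.002], [0.775, 0.632, -0.001], [0.001, -0.002, -1.0]]
ft_force: [-0.3, 0.0, 0.0]
grip_width: 0.0853
```

Run:
```python
from h import *
p,R=to(.5185,.2425,-.01) or st()
snap('side','s9.png',(235,225,335,305),7)
for h in(-.01,0,.01,.02,.03):
  t=[p+R[:,1]*s*.048+[0,0,h-p[2]] for s in(1,-1)]
  print(h,(proj('side',t)-[235,225])*7)
```

```text
t 14.0167 p [0.5187 0.2417 0.0029] yaw 129.19 tilt [-0.0021 -0.0005] F [-0.2579  0.0037  0.0289] M [ 0.0264 -0.0444 -0.0053] w 0.08529483330779705 q [ 13.1  37.5  86.4  -0.   56.2 -26. ]
tool mm [ 0.7  0.4 12.9]
t 14.0167 p [0.5187 0.2417 0.0029] yaw 129.19 tilt [-0.0021 -0.0005] F [-0.2579  0.0037  0.0289] M [ 0.0264 -0.0444 -0.0053] w 0.08529483330779705 q [ 13.1  37.5  86.4  -0.   56.2 -26. ]
-0.01 [[254.1037 461.2384]
 [444.0809 375.3009]]
0 [[254.0936 441.3488]
 [444.8559 355.8223]]
0.01 [[254.0837 421.2809]
 [445.6357 336.1784]]
0.02 [[254.0739 401.0327]
 [446.4204 316.3677]]
0.03 [[254.0642 380.6025]
 [447.2099 296.3885]]
```

View pics/s9.png

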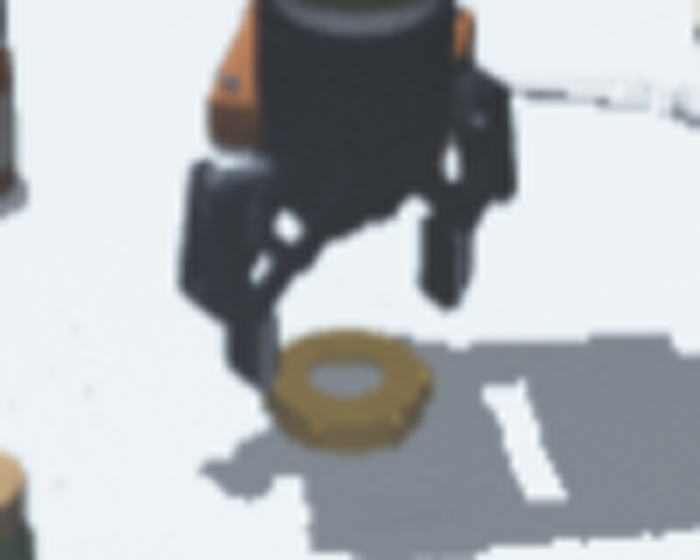

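{"op": "arm_command", "data": {"rows": "0 0.7 0.4 5 0 0 0;0 0 0 6 0 0 0;0 0 0 4 0 0 0;0.2 0 0 0 0 0 0;0.25 0 0 0 0 0 0", "squeeze": 20}}

```text
time_s: 14.48
position: [0.5189, 0.2436, -0.0107]
tool_rot: [[-0.634, 0.773, 0.0], [0.773, 0.634, 0.0], [-0.0, 0.0, -1.0]]
ft_force: [-0.6, 0.3, 0.1]
grip_width: 0.0645
```

{"op": "arm_command", "data": {"rows": "0.3 0 0 0 0 0 0;0.35 0 0 0 0 0 0;0.35 0 0 0 0 0 0;0.35 0 0 0 0 0 0"}}

```text
time_s: 14.82
position: [0.519, 0.2436, -0.0104]
tool_rot: [[-0.634, 0.773, 0.001], [0.773, 0.634, 0.0], [-0.0, 0.001, -1.0]]
ft_force: [-0.8, -1.6, 7.2]
grip_width: 0.0624
```

Run:
```python
from h import *
st()
```

```text
t 14.8167 p [ 0.519   0.2436 -0.0104] yaw 129.38 tilt [0.0008 0.0001] F [-0.7526 -1.5712  7.1664] M [-0.1589  0.2671  0.0252] w 0.062383646076518806 q [ 13.3  38.7  86.9  -0.   54.4 -26.1]
```

{"op": "arm_command", "data": {"rows": "0 0 0 0 0 0 0;0 0 0 -1 0 0 0;0 0 0 0 0 0 -6;0 0 0 0 0 0 -7;0 0 0 0 0 0 -7"}}

```text
time_s: 15.23
position: [0.5188, 0.2435, -0.0101]
tool_rot: [[-0.863, 0.504, -0.0], [0.504, 0.863, 0.0], [0.0, -0.0, -1.0]]
ft_force: [-0.3, 0.5, 0.2]
grip_width: 0.0854
```

{"op": "arm_command", "data": {"rows": "0 0 0 0 0 0 -7;0 0 0 0 0 0 -7;0 0 0 0 0 0 -7;0 0 0 0 0 0 -7;0 0 0 0 0 0 -7"}}

```text
time_s: 15.65
position: [0.5188, 0.2435, -0.0101]
tool_rot: [[-0.997, -0.082, -0.0], [-0.082, 0.997, -0.0], [0.0, -0.0, -1.0]]
ft_force: [0.6, -0.1, 0.4]
grip_width: 0.0854
```

{"op": "arm_command", "data": {"rows": "0 0 0 0 0 0 -5;0.15 0 0 0 0 0 0;0.25 0 0 0 0 0 0;0.35 0 0 0 0 0 0;0.35 0 0 0 0 0 0"}}

```text
time_s: 16.07
position: [0.5188, 0.2436, -0.0098]
tool_rot: [[-0.987, -0.161, 0.0], [-0.161, 0.987, 0.0], [-0.0, 0.0, -1.0]]
ft_force: [-0.6, -0.6, 3.0]
grip_width: 0.062
```

{"op": "arm_command", "data": {"rows": "0.35 0 0 0 0 0 0;0.35 0 0 0 0 0 0"}}

```text
time_s: 16.23
position: [0.5188, 0.2436, -0.0098]
tool_rot: [[-0.987, -0.162, 0.0], [-0.162, 0.987, 0.0], [-0.0, 0.0, -1.0]]
ft_force: [-0.9, 0.2, 3.3]
grip_width: 0.0623
```

Run:
```python
from h import *
st()
```

```text
t 16.2333 p [ 0.5188  0.2436 -0.0098] yaw -170.68 tilt [0.0001 0.0001] F [-0.8548  0.2482  3.2617] M [ 0.0106  0.1992 -0.0571] w 0.06228447115553745 q [ 13.3  38.6  86.9   0.   54.5 -86. ]
```

{"op": "arm_command", "data": {"rows": "0 0 0 0 0 0 0;0 0 0 0 0 0 0;0 0 0 0 0 0 6;0 0 0 0 0 0 7;0 0 0 0 0 0 7"}}

```text
time_s: 16.65
position: [0.5188, 0.2435, -0.0102]
tool_rot: [[-0.982, 0.19, -0.0], [0.19, 0.982, -0.0], [0.0, -0.0, -1.0]]
ft_force: [0.9, -0.2, -0.0]
grip_width: 0.0854
```

{"op": "arm_command", "data": {"rows": "0 0 0 0 0 0 7;0 0 0 0 0 0 7;0 0 0 0 0 0 7;0 0 0 0 0 0 7;0 0 0 0 0 0 7"}}

```text
time_s: 17.07
position: [0.5188, 0.2435, -0.0102]
tool_rot: [[-0.695, 0.719, -0.0], [0.719, 0.695, -0.0], [0.0, -0.0, -1.0]]
ft_force: [0.3, -0.3, -0.2]
grip_width: 0.0855
```

{"op": "arm_command", "data": {"rows": "0 0 0 0 0 0 5;0.15 0 0 0 0 0 0;0.25 0 0 0 0 0 0;0.35 0 0 0 0 0 0;0.35 0 0 0 0 0 0"}}

```text
time_s: 17.48
position: [0.5188, 0.2435, -0.0098]
tool_rot: [[-0.636, 0.772, 0.0], [0.772, 0.636, -0.0], [-0.0, 0.0, -1.0]]
ft_force: [-1.2, -1.3, 2.7]
grip_width: 0.0619
```

{"op": "arm_command", "data": {"rows": "0.35 0 0 0 0 0 0;0.4 0 0 0 0 0 0;0.4 0 0 0 0 0 0", "squeeze": 40}}

```text
time_s: 17.73
position: [0.5188, 0.2435, -0.0096]
tool_rot: [[-0.636, 0.772, 0.0], [0.772, 0.636, -0.0], [-0.0, 0.0, -1.0]]
ft_force: [-1.3, -1.8, 5.1]
grip_width: 0.0615
```

Run:
```python
from h import *
to(.5295,.0128,.13)
```

```text
t 17.7333 p [ 0.5188  0.2435 -0.0096] yaw 129.47 tilt [ 0.0003 -0.0001] F [-1.3348 -1.849   5.1111] M [-0.2141  0.2948  0.0695] w 0.06145229505000698 q [ 13.3  38.6  86.9  -0.   54.5 -26.1]
tool mm [-184.9 -138.4 -139.6]
```

{"op": "arm_command", "data": {"rows": "0.4 0 0 -10 0 0 0;0.4 0 0 -35 0 0 0;0.4 0 0 -40 0 0 0;0.4 0 0 -40 0 0 0;0.4 0 0 -30 0 0 0"}}

```text
time_s: 18.15
position: [0.5192, 0.2437, 0.1489]
tool_rot: [[-0.635, 0.772, 0.003], [0.772, 0.635, 0.001], [-0.001, 0.003, -1.0]]
ft_force: [1.2, -0.0, -1.0]
grip_width: 0.0612
```

{"op": "arm_command", "data": {"rows": "0.4 -10 -8 0 0 0 0;0.4 -20 -15 0 0 0 0;0.4 -20 -15 0 0 0 0;0.4 -20 -15 0 0 0 0;0.4 -20 -15 0 0 0 0"}}

```text
time_s: 18.57
position: [0.5229, 0.1296, 0.145]
tool_rot: [[-0.635, 0.772, -0.0], [0.772, 0.635, -0.0], [0.0, -0.0, -1.0]]
ft_force: [1.2, -0.5, -1.1]
grip_width: 0.0614
```

{"op": "arm_command", "data": {"rows": "0.4 -20 -15 0 0 0 0;0.4 -20 -15 0 0 0 0;0.4 -20 -15 0 0 0 0;0.4 -20 -15 0 0 0 0;0.4 -15 -10 0 0 0 0"}}

```text
time_s: 18.98
position: [0.5291, 0.011, 0.1449]
tool_rot: [[-0.634, 0.773, -0.001], [0.773, 0.634, -0.0], [0.0, -0.001, -1.0]]
ft_force: [1.2, -0.3, -1.9]
grip_width: 0.0608
```

{"op": "arm_command", "data": {"rows": "0.4 0 0 0 0 0 0;0.4 0 0 0 0 0 0;0.4 0 0 0 0 0 0"}}

```text
time_s: 19.23
position: [0.5292, 0.0134, 0.1449]
tool_rot: [[-0.635, 0.773, -0.0], [0.773, 0.635, 0.0], [0.001, -0.0, -1.0]]
ft_force: [-0.1, 0.7, -1.0]
grip_width: 0.0612
```

Run:
```python
from h import *
to(.5296,.0128,.107)
snap('side','s10.png',(235,150,335,240),7)
```

```text
t 19.2333 p [0.5292 0.0134 0.1449] yaw 129.4 tilt [-0.0005  0.0004] F [-0.0927  0.6591 -0.9574] M [ 0.0277 -0.0283  0.0108] w 0.061177604076733 q [-11.4  23.5  84.4   0.   72.2 -50.8]
tool mm [-0.8 -0.1 37.9]
```

View pics/s10.png

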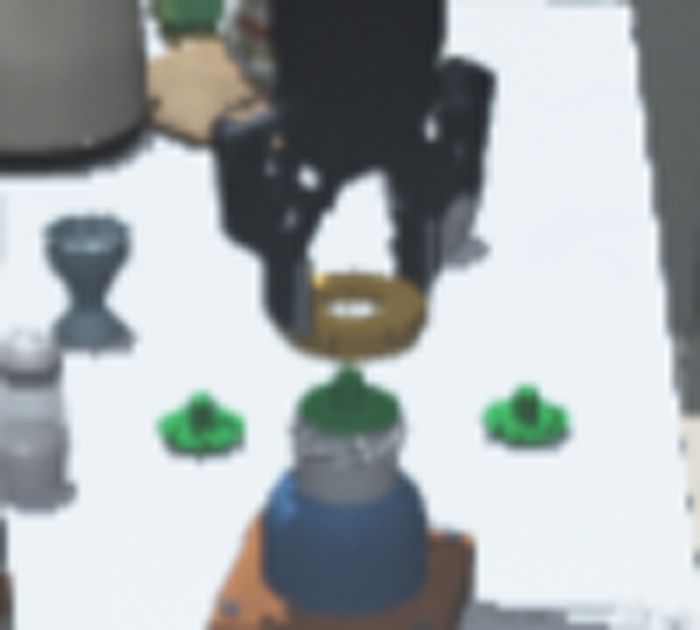

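{"op": "arm_command", "data": {"rows": "0.4 -0.8 0 8 0 0 0;0.4 0 0 12 0 0 0;0.4 0 0 10 0 0 0;0.4 0 0 4 0 0 0;0.4 0 0 2 0 0 0"}}

```text
time_s: 19.7
position: [0.5296, 0.013, 0.1081]
tool_rot: [[-0.635, 0.772, -0.002], [0.772, 0.635, 0.0], [0.001, -0.001, -1.0]]
ft_force: [0.6, 0.6, -1.5]
grip_width: 0.0612
```

{"op": "arm_command", "data": {"rows": "0.4 0 0 1 0 0 0;0.4 0 0 1 0 0 0"}}

```text
time_s: 19.87
position: [0.5302, 0.0125, 0.1072]
tool_rot: [[-0.635, 0.773, 0.001], [0.773, 0.635, -0.0], [-0.0, 0.0, -1.0]]
ft_force: [1.0, 0.3, -1.2]
grip_width: 0.0611
```

{"op": "arm_command", "data": {"rows": "0.4 0 0 0.7 0 0 0;0.4 0 0 0.7 0 0 0"}}

```text
time_s: 20.03
position: [0.5302, 0.0124, 0.1059]
tool_rot: [[-0.634, 0.773, 0.001], [0.773, 0.634, -0.0], [-0.001, 0.0, -1.0]]
ft_force: [0.2, 0.5, -0.9]
grip_width: 0.0609
```

Run:
```python
from h import *
st()
```

```text
t 20.0333 p [0.5302 0.0124 0.1059] yaw 129.38 tilt [ 0.0007 -0.0001] F [ 0.1968  0.4513 -0.9096] M [ 0.0443  0.0037 -0.003 ] w 0.06089196378419941 q [-11.5  26.1  87.4   0.   66.4 -50.8]
```

{"op": "arm_command", "data": {"rows": "0.4 0.4 -0.3 0.6 0 0 0;0.4 0 0 0.6 0 0 0"}}

```text
time_s: 20.2
position: [0.5295, 0.0125, 0.1045]
tool_rot: [[-0.634, 0.773, 0.0], [0.773, 0.634, -0.0], [-0.0, 0.0, -1.0]]
ft_force: [0.3, -0.4, -0.3]
grip_width: 0.0616
```

{"op": "arm_command", "data": {"rows": "0.4 0 0 0.6 0 0 0;0.4 0 0 0.6 0 0 0"}}

```text
time_s: 20.37
position: [0.5296, 0.0124, 0.1033]
tool_rot: [[-0.634, 0.773, 0.0], [0.773, 0.634, -0.0], [-0.0, 0.0, -1.0]]
ft_force: [0.2, -1.0, -1.1]
grip_width: 0.0611
```

{"op": "arm_command", "data": {"rows": "0.4 0 0 0.5 0 0 0;0.4 0 0 0 0 0 0"}}

```text
time_s: 20.53
position: [0.5297, 0.0124, 0.1027]
tool_rot: [[-0.634, 0.773, 0.0], [0.773, 0.634, -0.0], [-0.0, 0.0, -1.0]]
ft_force: [0.6, 0.0, -1.1]
grip_width: 0.0611
```

{"op": "arm_command", "data": {"rows": "0.4 0 0 0.6 0 0 0;0.4 0 0 0.5 0 0 0"}}

```text
time_s: 20.7
position: [0.5296, 0.0125, 0.1017]
tool_rot: [[-0.634, 0.773, 0.0], [0.773, 0.634, -0.0], [-0.0, 0.0, -1.0]]
ft_force: [0.8, -0.1, -0.2]
grip_width: 0.0608
```

{"op": "arm_command", "data": {"rows": "0.4 0 0 0.5 0 0 0;0.4 0 0 0.5 0 0 0"}}

```text
time_s: 20.87
position: [0.5298, 0.0123, 0.1011]
tool_rot: [[-0.634, 0.773, 0.001], [0.773, 0.634, -0.0], [-0.001, 0.001, -1.0]]
ft_force: [-2.1, -0.7, 8.4]
grip_width: 0.0609
```

{"op": "arm_command", "data": {"rows": "0.4 0 0 0.5 0 0 0;0.4 0 0 0 0 0 0"}}

```text
time_s: 21.03
position: [0.5298, 0.0123, 0.1011]
tool_rot: [[-0.634, 0.773, 0.001], [0.773, 0.634, -0.0], [-0.001, 0.001, -1.0]]
ft_force: [-0.3, -0.6, 7.8]
grip_width: 0.0612
```

Run:
```python
from h import *
st()
```

```text
t 21.0333 p [0.5298 0.0123 0.1011] yaw 129.38 tilt [ 0.0014 -0.0005] F [-0.3009 -0.6276  7.7889] M [-0.0279  0.2502  0.0319] w 0.061212654000291654 q [-11.5  26.4  87.8  -0.   65.7 -50.8]
```

{"op": "arm_command", "data": {"rows": "0.4 0 0 0 0 0 3;0.4 0 0 0 0 0 3"}}

```text
time_s: 21.2
position: [0.5297, 0.0126, 0.1006]
tool_rot: [[-0.548, 0.836, 0.001], [0.836, 0.548, 0.0], [-0.0, 0.001, -1.0]]
ft_force: [-0.2, 1.0, 2.3]
grip_width: 0.0611
```

{"op": "arm_command", "data": {"rows": "0.4 0 0 0.3 0 0 3;0.4 0 0 0.3 0 0 3"}}

```text
time_s: 21.37
position: [0.5297, 0.0128, 0.0999]
tool_rot: [[-0.458, 0.889, 0.001], [0.889, 0.458, 0.001], [0.0, 0.001, -1.0]]
ft_force: [0.9, 1.8, 2.9]
grip_width: 0.0611
```

Run:
```python
from h import *
st()
```

```text
t 21.3667 p [0.5297 0.0128 0.0999] yaw 117.23 tilt [0.0008 0.0006] F [0.8969 1.7779 2.8516] M [ 0.3183 -0.1879  0.072 ] w 0.06107434657663439 q [-11.5  26.5  87.9   0.   65.5 -38.7]
```

{"op": "arm_command", "data": {"rows": "0.4 0 0 0.45 0 0 4;0.4 0 0 0.45 0 0 4;0.4 0 0 0.45 0 0 4"}}

```text
time_s: 21.62
position: [0.5298, 0.0126, 0.0985]
tool_rot: [[-0.262, 0.965, 0.001], [0.965, 0.262, 0.0], [-0.0, 0.001, -1.0]]
ft_force: [0.3, 0.1, 3.2]
grip_width: 0.0612
```

{"op": "arm_command", "data": {"rows": "0.4 0 0 0.45 0 0 4;0.4 0 0 0.45 0 0 4"}}

```text
time_s: 21.78
position: [0.5298, 0.0127, 0.0976]
tool_rot: [[-0.125, 0.992, 0.001], [0.992, 0.125, 0.0], [0.0, 0.001, -1.0]]
ft_force: [0.6, 2.1, 2.5]
grip_width: 0.061
```

Run:
```python
from h import *
st()
```

```text
t 21.7833 p [0.5298 0.0127 0.0976] yaw 97.18 tilt [0.001  0.0004] F [0.5737 2.0671 2.5483] M [ 0.2864 -0.2368  0.0619] w 0.0609583695083752 q [-11.5  26.7  88.1   0.   65.2 -18.6]
```

{"op": "arm_command", "data": {"rows": "0.4 0 0 0.45 0 0 4;0.4 0 0 0.45 0 0 4;0.4 0 0 0.45 0 0 4"}}

```text
time_s: 22.03
position: [0.5298, 0.0126, 0.0963]
tool_rot: [[0.084, 0.996, 0.001], [0.996, -0.084, -0.0], [0.0, 0.001, -1.0]]
ft_force: [1.3, -0.0, 3.0]
grip_width: 0.0613
```

{"op": "arm_command", "data": {"rows": "0.4 0 0 0.45 0 0 4;0.4 0 0 0.45 0 0 4;0.4 0 0 0.45 0 0 4"}}

```text
time_s: 22.28
position: [0.5299, 0.0125, 0.095]
tool_rot: [[0.289, 0.957, 0.001], [0.957, -0.289, -0.0], [0.0, 0.001, -1.0]]
ft_force: [1.1, -0.2, 2.7]
grip_width: 0.0611
```

Run:
```python
from h import *
st()
```

```text
t 22.2833 p [0.5299 0.0125 0.095 ] yaw 73.18 tilt [ 0.0013 -0.0001] F [ 1.1274 -0.1589  2.7325] M [-0.0027 -0.1365  0.0751] w 0.06112946458493894 q [-11.5  26.9  88.3   0.   64.8   5.4]
```

{"op": "arm_command", "data": {"rows": "0.4 0 0 0.3 0 0 3;0.4 0 0 0.3 0 0 3"}}

```text
time_s: 22.45
position: [0.5299, 0.0124, 0.0944]
tool_rot: [[0.387, 0.922, 0.001], [0.922, -0.387, -0.0], [0.0, 0.001, -1.0]]
ft_force: [1.0, -0.7, 5.0]
grip_width: 0.0613
```

{"op": "arm_command", "data": {"rows": "0.4 0 0 0.3 0 0 3;0.4 0 0 0.2 0 0 2"}}

```text
time_s: 22.62
position: [0.53, 0.0123, 0.0944]
tool_rot: [[0.466, 0.885, 0.002], [0.885, -0.466, -0.0], [0.0, 0.002, -1.0]]
ft_force: [-0.5, 0.1, 8.9]
grip_width: 0.0609
```

Run:
```python
from h import *
st()
```

```text
t 22.6167 p [0.53   0.0123 0.0944] yaw 62.23 tilt [ 0.0017 -0.0005] F [-0.5209  0.0842  8.9413] M [0.0195 0.1966 0.0995] w 0.0608839026104792 q [-11.5  26.9  88.3  -0.   64.7  16.3]
```

{"op": "arm_command", "data": {"rows": "0.4 0 0 -0.4 0 0 3;0.4 0 0 0 0 0 2"}}

```text
time_s: 22.78
position: [0.5299, 0.0126, 0.0944]
tool_rot: [[0.541, 0.841, 0.001], [0.841, -0.541, 0.0], [0.001, 0.001, -1.0]]
ft_force: [-0.2, 1.7, 3.8]
grip_width: 0.0609
```

{"op": "arm_command", "data": {"rows": "0.4 0 0 0 0 0 2;0.4 0 0 0 0 0 1"}}

```text
time_s: 22.95
position: [0.53, 0.0126, 0.0944]
tool_rot: [[0.584, 0.812, 0.001], [0.812, -0.584, 0.0], [0.001, 0.001, -1.0]]
ft_force: [1.1, 1.8, 4.4]
grip_width: 0.0611
```

Run:
```python
from h import *
st()
```

```text
t 22.95 p [0.53   0.0126 0.0944] yaw 54.29 tilt [0.0014 0.0001] F [1.1333 1.7703 4.3579] M [ 0.232  -0.166   0.1217] w 0.061128840562672475 q [-11.5  26.9  88.3   0.   64.7  24.2]
```

{"op": "arm_command", "data": {"rows": "0.4 0 0 0 0 0 1.5;0.4 0 0 0 0 0 1.5"}}

```text
time_s: 23.12
position: [0.53, 0.0125, 0.0944]
tool_rot: [[0.625, 0.781, 0.002], [0.781, -0.625, 0.0], [0.001, 0.001, -1.0]]
ft_force: [2.1, 1.7, 3.9]
grip_width: 0.061
```

Run:
```python
from h import *
st()
```

```text
t 23.1167 p [0.53   0.0125 0.0944] yaw 51.33 tilt [0.0016 0.    ] F [2.1398 1.6969 3.9409] M [ 0.1902 -0.2212  0.1911] w 0.060957711951524364 q [-11.5  26.9  88.3   0.   64.7  27.2]
```

{"op": "arm_command", "data": {"rows": "0.4 0 0 0 0 0 1.5;0.4 0 0 0 0 0 1"}}

```text
time_s: 23.28
position: [0.5303, 0.0126, 0.0944]
tool_rot: [[0.658, 0.753, 0.002], [0.753, -0.658, -0.0], [0.001, 0.002, -1.0]]
ft_force: [3.7, 1.1, 4.6]
grip_width: 0.0608
```

Run:
```python
from h import *
st()
```

```text
t 23.2833 p [0.5303 0.0126 0.0944] yaw 48.85 tilt [ 0.0021 -0.    ] F [3.6584 1.1195 4.5732] M [ 0.4089 -0.4092  0.5376] w 0.06077784043479768 q [-11.5  26.9  88.3   0.   64.7  29.7]
```

{"op": "arm_command", "data": {"rows": "0.4 0 0 0 0 0 0.4;0.4 0 0 0 0 0 0;0.4 0 0 0 0 0 0"}}

```text
time_s: 23.53
position: [0.5303, 0.0126, 0.0944]
tool_rot: [[0.662, 0.749, 0.002], [0.749, -0.662, -0.0], [0.001, 0.002, -1.0]]
ft_force: [3.7, 1.4, 5.1]
grip_width: 0.0613
```

Run:
```python
from h import *
st()
```

```text
t 23.5333 p [0.5303 0.0126 0.0944] yaw 48.53 tilt [ 0.0021 -0.    ] F [3.6886 1.3832 5.0782] M [ 0.4133 -0.5226  0.4904] w 0.061292284882187804 q [-11.5  26.9  88.3   0.   64.7  30. ]
```

{"op": "arm_command", "data": {"rows": "0.4 0 0 0 0 0 0.8;0.4 0 0 0 0 0 0;0.4 0 0 0 0 0 0"}}

```text
time_s: 23.78
position: [0.5303, 0.0126, 0.0943]
tool_rot: [[0.673, 0.74, 0.002], [0.74, -0.673, -0.0], [0.001, 0.002, -1.0]]
ft_force: [4.4, 2.9, 4.6]
grip_width: 0.0611
```

Run:
```python
from h import *
st()
```

```text
t 23.7833 p [0.5303 0.0126 0.0943] yaw 47.74 tilt [ 0.0022 -0.0001] F [4.4159 2.8933 4.6252] M [ 0.4799 -0.5386  0.5781] w 0.06106459102330688 q [-11.5  26.9  88.3   0.   64.7  30.8]
```

{"op": "arm_command", "data": {"rows": "0.2 0 0 0 0 0 0;0 0 0 0 0 0 0;0 0 0 0 0 0 0;0 0 0 -5 0 0 0;0 0 0 -25 0 0 0"}}

```text
time_s: 24.2
position: [0.5274, 0.0127, 0.1212]
tool_rot: [[0.674, 0.739, -0.008], [0.739, -0.674, 0.001], [-0.004, -0.007, -1.0]]
ft_force: [-0.2, 0.1, -1.4]
grip_width: 0.0854
```

{"op": "arm_command", "data": {"rows": "0 0 0 -40 0 0 0;0 0 0 -40 0 0 0;0 0 -35 0 0 0 0;0 0 -35 0 0 0 0;0 0 -35 0 0 0 0"}}

```text
time_s: 24.62
position: [0.4507, 0.0836, 0.2044]
tool_rot: [[0.674, 0.739, 0.001], [0.739, -0.674, -0.0], [0.0, 0.001, -1.0]]
ft_force: [0.5, 0.3, -0.2]
grip_width: 0.0856
```

{"op": "arm_command", "data": {"rows": "0 0 -35 0 0 0 0;0 0 0 0 0 0 0;0 0 0 0 0 0 0"}}

```text
time_s: 24.87
position: [0.425, 0.1075, 0.2045]
tool_rot: [[0.672, 0.741, 0.001], [0.741, -0.672, -0.0], [0.0, 0.001, -1.0]]
ft_force: [0.9, -0.5, -0.3]
grip_width: 0.0856
```

Run:
```python
from h import *
st()
snap('top','t11.png'); snap('side','s11.png')
a=cv2.imread('pics/raw_t11.png')[160:260,225:325]; b=cv2.imread('pics/raw_s11.png')[160:260,235:335]
cv2.imwrite('pics/f.png',cv2.resize(np.hstack([a,b]),None,fx=4,fy=4,interpolation=cv2.INTER_CUBIC))
```

```text
t 24.8667 p [0.425  0.1075 0.2045] yaw 47.79 tilt [ 0.0006 -0.0002] F [ 0.8566 -0.4834 -0.2709] M [0.0066 0.0076 0.0194] w 0.08562548938336337 q [-1.3 11.2 92.  -0.  76.8 40.9]
```

View pics/f.png

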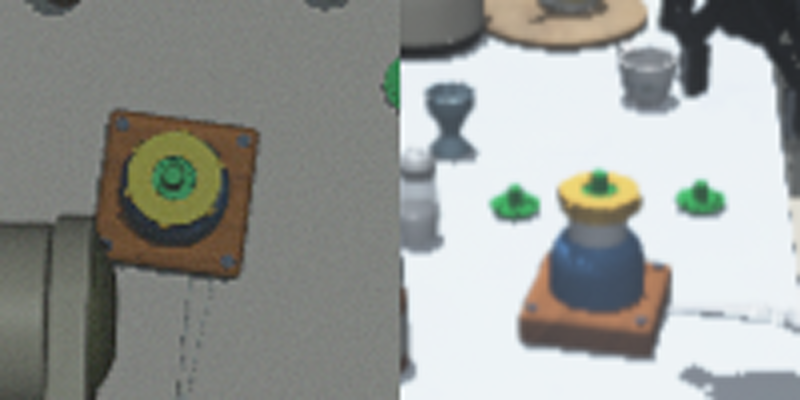

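The ring sits level and centred on the neck, with the green knob coming up through its hole, at about top-crop (175,178) and side-crop (600,190). The gripper is clear of everything, so I'm handing the job in.

```bash
python3 -c "
from rig import env
print(env.close_job())"
```

```text
the job is handed in; nothing more can be done
None
```

The jar is closed: the rightmost green disk is seated in the mouth and the brass ring is screwed down snug over it. I handed the job in at about 25 s; the interface reports no verdict.

- **Disk:** I took the one farthest to the robot's right, centred it with two pinches and lowered it by feel. Contact forces on the jar stayed under about 9 N. It came to rest within 0.1 mm of the height I expected for a flat seat.
- **Ring:** I centred it with three pinches, set it on about 7 mm above its final height and turned it about 82° clockwise with a push mostly of 2 to 5 N (9 N at most). It sank with the thread, touched the disk, took up its play and then bound. I stopped at 0.58 N m, inside the 0.3–0.8 snug range.
- **Last check:** the final pictures showed the ring level and centred with the knob through its hole, and the gripper clear. I did not re-measure the tightness after letting go. The bystanders and other disks visible in those crops looked unmoved; I did not check the ones outside them.

**Disagreement:** the fingertips were about 25 mm higher than the tool description implied. The first pinches at the disk closed above its knob without touching it. I worked from the heights measured at the grasps after that, and they held throughout.

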